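Try the parts chest's lid, free its catch if it holds, and hold it open

ROBOT

A 6-joint arm with a two-finger parallel gripper is mounted at the origin on the work surface. World frame = base frame: x ahead of the robot, y to its left, z up, the work surface at z = 0. Lengths are in m, angles in rad, forces in N, time in s.
With the tool pointing down it reaches from about 0.375 to 0.9 m from the base axis. Payload 3.1 kg.
Tool frame: the origin (TCP) lies where the fingers leave the gripper's body, on its centre line; the fingertips stand 73 mm ahead of it and the grasp point (between the pads) lies 54 mm ahead of it; z points along the fingers, y is the line along which they close (so a half turn about z gives the same grasp; the last joint's range is limited). The gripper opens to 85 mm and grips with 20 to 120 N. Pads are 22 mm wide; open, the fingers measure 114 mm over their backs; the gripper's body (76 mm by 85 mm) begins 54 mm behind the grasp point. The pads swing forward as they close: fully open they stand 13 mm farther back than shut.
Start: joints at [0.949, 0.527, 1.433, -0, 1.181, -0.178], TCP at [0.268, 0.564, 0.304] pointing down, gripper open.
Joint ranges: [-3.08, 3.08], [-0.75, 2.2], [0.22, 2.44], [-1.43, 4.57], [0, 2.65], [-2.85, 2.85]. Speed limits (rad/s): [2.79, 2.79, 3.14, 3.14, 3.14, 3.14].

INTERFACE

Orientations are given as a unit quaternion [x, y, z, w].
In Python, from station import manip gives the robot as it stands.
- The arm moves only by the shell command python3 -m crank 'ROWS' [FORCE]. ROWS is JSON, a list of rows, each an object with "dp": the shift along the tool's x, y, z normalised to -1 to 1, where 1 is 50 cm, a list of three; "delta_rot": the turn, a rotation vector about the tool's x, y, z normalised to -1 to 1, where 1 is 2 pi rad, a list of three; "fingers": the opening, from -1 (shut) to 1 (fully open). A call has 1 to 12 rows; each row shifts and turns the commanded pose from where the row before left it, along the tool's axes as they then stand; what a row does not reach is not made up. A row lasts 1/12 s, in which the tool goes at most 41.7 mm and 7.16 degrees, less where a joint would pass 70% of its speed; a pose out of reach is approached as far as the arm can. A call with a number of a shift or a turn outside -1 to 1 is refused whole. A call with a gripper value outside its range is refused whole. The fingers move at their own pace and stop on an object; FORCE is the grip in N (left out, the last holds). Time passes only in rows, so rows that do not move let the fingers close. It gives the time, the measured TCP pose, the force, the opening and the grip force at its end, in the units of the state.
- manip.sense(): the state, without advancing time (a new reading comes with each control period).
- manip.snapshot(name): name is "side" or "top"; returns (picture, depth): 400x640x3 uint8, red, green, blue; 400x640 float32, m along the optical axis (not along the pixel's ray), 0 where there is no reading.
- manip.camera_model(name): a dict with "fx", "fy", "cx", "cy" (pixels), "origin" and "attitude" of the camera in the world. Camera axes: x right, y up, looking along -z (the intrinsics and any distortion apply to the point x, -y, -z); pixel columns grow to the right and rows downward; lengths in m; the calibration is good to about 2 mm. A picture is of the moment at which its call begins. camera_model takes no time and is no camera call.
- manip.sign_off(): hands the job in; it is judged then, once.
The state is a dict: "t": time; "q": joint angles; "qd": joint speeds; "tau": joint torques, N m; "tcp_pos": TCP position; "tool_rot": TCP orientation; "force": force on the tool from outside, world axes, zero at the start; "ft_torque": the same for the moment, N m; "finger_gap": opening from 0.0 (shut) to 1.0 (fully open); "gripper_force": force on a finger pad.
Only numpy, scipy, OpenCV 4.12 (cv2) and the standard library are available. Lean on these libraries where they do the work, as an engineer would, in place of code of your own. Each camera call takes 0.05 s, during which the arm holds its last target. There are 200 camera calls.

TASK

Before touching the turn catch, tug the lid of the grey parts chest upward by its handle to learn whether it is caught. If it is, let it down, turn the black knob on the deck so that its nose faces the raised mark, and take the handle again; then raise the lid to about 45 degrees so that a colleague can reach in, and finish while still holding it there in the gripper: it falls shut if let go. Leave the tools and stock around and on the chest where they lie.

Things in the scene. Friction and masses are not known exactly. Their poses are not given: they have to be found in the camera images.
- chest: Grey sheet-steel parts chest fixed to the bench, 275 mm (x) x 300 mm (y), 98 mm high. Origin: on its underside, mid-width, 130 mm from its back face; x points to the hinge (away from the robot at yaw 0), z up. Its top, 98 mm up: hinged lid (x -50 to +120 mm) and, nearer the robot, a fixed deck (x -145 to -52 mm). A hook hidden inside may or may not be caught under the catch; only a tug tells.
- lid (a joint): Angle of the lid about its hinge line along y at the far (+x) side, rad: 0 shut, grows as it rises; stop at 1.35. It weighs about 0.5 kg, about 3 N to lift at the handle, moves freely and always falls shut when let go. Caught, it rises only about 0.02 rad (3 mm at the handle) and then stops dead; free, it keeps rising.
- lid_handle (a point): Middle of the lid's steel pull: a round bar 12 mm thick along the chest's y, 98 mm clear between two posts, its centre line 44 mm above the lid's top face (38 mm of air below it). Shut, it lies at chest x -20 mm, y +45 mm, 142 mm high. The point moves and turns with the lid (y along the bar); a bar held between pads that close across it may turn between them as the lid swings.
- lid_hinge (a point): Point on the lid's hinge axis, at chest x +122 mm, y 0, z 94 mm; the axis runs along the chest's y. The handle bar lies 142 mm nearer the robot and 48 mm above it (shut), so it swings on a radius of 150 mm.
- knob (a joint): Turn of the catch's knob about its upright axis, rad, counter-clockwise from above positive: 0 when its nose faces the mark exactly, stops at -1.6 and 1.6. Within 0.15 of 0 the catch surely lets the lid go; there is no click or stop there. It turns with about 0.06 N m of friction and stays where it is left.
- knob_grip (a point): Point on the knob's axis at the height to grip, 30 mm above the deck. The knob, at chest x -88 mm, y -85 mm (the deck's right end), is a black bar grip 48 mm long, 15 mm wide, from 8 to 42 mm above the deck, on a low disc 34 mm across and 8 mm high. The point's y axis runs along the bar towards the nose, so the pads close along its x.
- knob_nose (a point): Tip of the nose, the narrower low end (9 mm wide, 10 mm high) that sticks out of one end of the knob's bar; 41 mm from the axis, 13 mm above the deck. It shows which way the knob points.
- mark (a point): The mark: a small raised steel rib on the deck, 6 x 22 mm, 4 mm high, 61 mm from the knob's axis towards the chest's +y (left), its length pointing at the axis.
- driver: Bystander, to be left alone: cordless screwdriver lying on its side, grey barrel 175 mm long with its bit, black handle 100 mm; 42 mm high. Origin: centre of its underside.
- hex_key: Bystander, to be left alone: L-shaped steel hex key lying flat, 80 x 28 mm, 6 mm thick. Origin: centre of its underside.
- tape_roll: Bystander, to be left alone: roll of brown tape lying flat, 90 mm across, 48 mm high. Origin: centre of its underside.
- screw_jar: Bystander, to be left alone: clear jar with white cap, 56 mm across, 60 mm high. Origin: centre of its underside.
- bracket: Bystander, to be left alone: small aluminium angle bracket, 50 x 30 mm, one leg standing 33 mm high, lying on the chest's front deck at its left (+y) end. Origin: centre of its underside.
- strip_bundle: Bystander, to be left alone: flat bundle of metal strips, 160 x 54 x 16 mm. Origin: centre of its underside.

How it is judged:
By the outcome, as a careful person would: the job done as asked, in the order asked, and still so for the second after the job is handed in, while the arm keeps its last pose, push and grip.
It also fails if it takes over 51 s, if anything falls off the work surface, if the arm or the gripper's body presses on something with over 40 N, if the wrist force passes 120 N, or if a joint passes its speed limit or range.

## Working session

There is one attempt and no reset: what is moved stays moved. The work goes in short steps, Python scripts to look and compute and a shell command to move; the robot and the scene stay as the last step left them, time stands still between calls to the robot, and variables do not carry over. Pictures are saved under pics/ and viewed, at most 10 in all, crops included, and the job is handed in when it is done.

```bash
mkdir -p pics; ls; python3 - <<'E'
from station import manip
import cv2,numpy as np
for n in("top","side"):
    p,d=manip.snapshot(n); cv2.imwrite(f"pics/{n}0.png",p[:,:,::-1]); np.save(f"pics/{n}0.npy",d)
    print(n,manip.camera_model(n))
print(manip.sense())
E
```

```text
pics
top {'fx': 436.76801930041535, 'fy': 436.76801930041535, 'cx': 321.65922589776073, 'cy': 205.818673980807, 'origin': array([0.48928273, 0.03523315, 1.10491429]), 'attitude': array([-0.04657088,  0.02185309,  0.71551537, -0.69670033])}
side {'fx': 403.3708753782177, 'fy': 403.3708753782177, 'cx': 325.5151084544877, 'cy': 201.54703438056106, 'origin': array([0.36824185, 0.68710457, 0.74335681]), 'attitude': array([-0.06131021,  0.39724663,  0.90573094, -0.13449026])}
{'t': 0.1, 'q': array([ 9.48478804e-01,  5.28377896e-01,  1.43379143e+00,  1.43053811e-05,
        1.18143758e+00, -1.78512841e-01]), 'qd': array([-0.00070388, -0.00099288, -0.00148711, -0.00036296,  0.00027444,
        0.00212938]), 'tau': array([ 2.69422526e-04, -4.43306172e+01, -1.78586662e+01, -2.26282750e-04,
        3.88199420e-03, -8.34344604e-06]), 'tcp_pos': array([0.26803233, 0.56403507, 0.30302298]), 'tool_rot': array([ 2.20088260e-01,  9.75479443e-01, -9.24879825e-04, -3.98668385e-04]), 'force': array([ 0.19596388, -0.50592769,  0.06213707]), 'ft_torque': array([-0.0034739 , -0.00070647,  0.01011337]), 'gripper_force': 0.0, 'finger_gap': 0.9986547325754233}
```

View pics/top0.png

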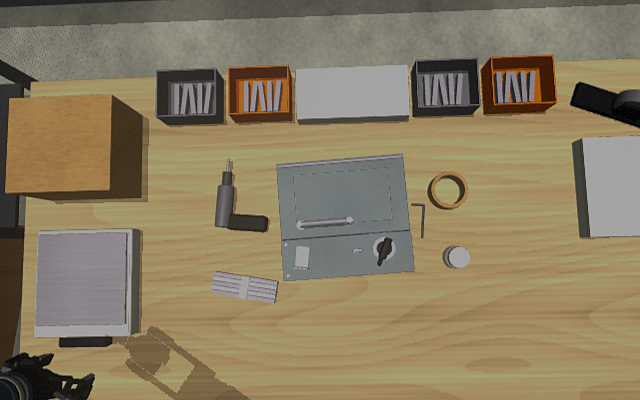

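View pics/side0.png

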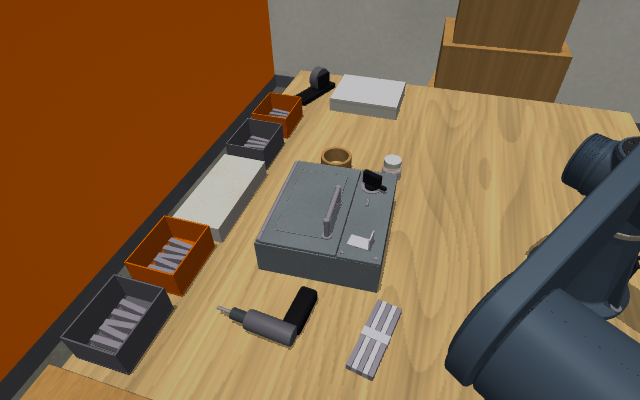

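The top view shows the chest with corners near (277,165), (403,155), (413,271) and (286,280). The handle runs from (299,224) to (350,221), the knob is near (384,250), the mark is at (357,250) and the bracket at (302,257). Next I'll measure and zoom in on the knob.

```bash
cat > h.py <<'E'
import numpy as np,cv2
from scipy.spatial.transform import Rotation as R
from station import manip
def cam(n):
    m=manip.camera_model(n); return m,R.from_quat(m["attitude"]).as_matrix(),np.array(m["origin"])
def ray(n,u,v):
    m,A,o=cam(n); return o,A@np.array([(u-m["cx"])/m["fx"],-(v-m["cy"])/m["fy"],-1.])
def onz(n,u,v,z):
    o,r=ray(n,u,v); return o+r*(z-o[2])/r[2]
def cloud(n,d):
    m,A,o=cam(n); v,u=np.mgrid[:d.shape[0],:d.shape[1]]
    c=np.stack([(u-m["cx"])/m["fx"],-(v-m["cy"])/m["fy"],-np.ones(d.shape)],-1)*d[...,None]
    return c@A.T+o
def proj(n,P):
    m,A,o=cam(n); c=(np.atleast_2d(P)-o)@A
    return np.c_[m["cx"]-m["fx"]*c[:,0]/c[:,2],m["cy"]+m["fy"]*c[:,1]/c[:,2]]
E
python3 - <<'E'
from h import *
d=np.load("pics/top0.npy"); P=cloud("top",d)
for u,v in [(340,175),(330,245),(340,262),(325,222),(384,248),(357,250)]: print(u,v,P[v,u].round(4))
Z=P[...,2]
m=(abs(Z-.098)<.006).astype(np.uint8); m[:, :270]=0;m[:,420:]=0;m[:145]=0;m[290:]=0
pts=P[m>0][:,:2].astype(np.float32)
r=cv2.minAreaRect(pts*1000);print("top rect",r)
mb=(Z>.130)&(Z<.16); mb[:, :285]=0;mb[:,420:]=0;mb[:195]=0;mb[290:]=0
v,u=np.nonzero(mb)
h=mb.copy();h[:,362:]=0; Q=P[h];print("handle",cv2.minAreaRect((Q[:,:2]*1000).astype(np.float32)),np.percentile(Q[:,2],[50,90]))
k=mb.copy();k[:,:362]=0;Q=P[k];print("knob",cv2.minAreaRect((Q[:,:2]*1000).astype(np.float32)),np.percentile(Q[:,2],[50,90]))
im=cv2.imread("pics/top0.png")[150:290,270:430]
cv2.imwrite("pics/crop0.png",cv2.resize(im,None,fx=4,fy=4,interpolation=cv2.INTER_CUBIC))
E
```

```text
340 175 [0.6583 0.0247 0.0989]
330 245 [0.4967 0.0524 0.0978]
340 262 [0.4574 0.0305 0.099 ]
325 222 [0.5469 0.0612 0.1467]
384 248 [ 0.4869 -0.0662  0.1414]
357 250 [ 0.4837 -0.0089  0.1019]
top rect ((562.9837646484375, 19.42718505859375), (274.26641845703125, 300.5804748535156), 2.997863292694092)
handle ((523.5248413085938, 88.51937103271484), (83.83057403564453, 163.53314208984375), 44.650299072265625) [0.14690384 0.14921105]
knob ((487.5179443359375, -69.25799560546875), (14.922810554504395, 47.438682556152344), 68.66119384765625) [0.13914228 0.14141106]
```

View pics/crop0.png

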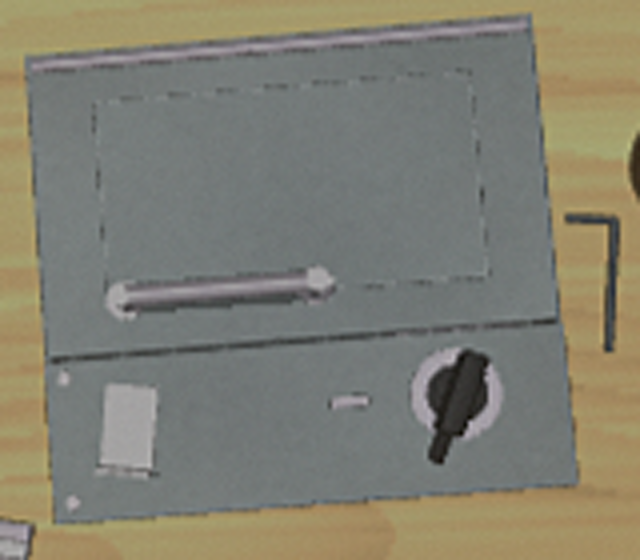

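The crop shows the nose pointing to the lower left, toward the robot. Taking the rectangle centre as chest x −7.5 mm, the chest origin is (0.5705, 0.020) with yaw 3°. That predicts the handle at (0.548, 0.064) and the knob at (0.487, −0.070), which agrees with the depth readings. The knob stands at about +1.15 rad (nose at 158.7°). Moving towards the handle.

```bash
python3 -m crank '[{"dp":[0,0,0.012],"delta_rot":[0,0,0.019],"fingers":1},{"dp":[0,0,0.012],"delta_rot":[0,0,0.019],"fingers":1},{"dp":[0,0,0.012],"delta_rot":[0,0,0.019],"fingers":1},{"dp":[0,0,0.012],"delta_rot":[0,0,0.019],"fingers":1},{"dp":[0,0,0.012],"delta_rot":[0,0,0.019],"fingers":1},{"dp":[0,0,0.012],"delta_rot":[0,0,0.019],"fingers":1},{"dp":[0,0,0.012],"delta_rot":[0,0,0.019],"fingers":1},{"dp":[0,0,0.012],"delta_rot":[0,0,0.019],"fingers":1},{"dp":[0,0,0.010],"delta_rot":[0,0,0.019],"fingers":1}]'
python3 -m crank '[{"dp":[-0.0686,0.0338,0],"delta_rot":[0,0,0],"fingers":1},{"dp":[-0.0686,0.0338,0],"delta_rot":[0,0,0],"fingers":1},{"dp":[-0.0686,0.0338,0],"delta_rot":[0,0,0],"fingers":1},{"dp":[-0.0686,0.0338,0],"delta_rot":[0,0,0],"fingers":1},{"dp":[-0.0686,0.0338,0],"delta_rot":[0,0,0],"fingers":1},{"dp":[-0.0686,0.0338,0],"delta_rot":[0,0,0],"fingers":1},{"dp":[-0.0686,0.0338,0],"delta_rot":[0,0,0],"fingers":1},{"dp":[-0.0686,0.0338,0],"delta_rot":[0,0,0],"fingers":1},{"dp":[-0.0686,0.0338,0],"delta_rot":[0,0,0],"fingers":1},{"dp":[-0.0686,0.0338,0],"delta_rot":[0,0,0],"fingers":1}]'
cat >> h.py <<'E'
def to(p,yaw):  # where to go: turn about tool z (units), then shift in the turned tool axes (units)
    s=manip.sense(); M=R.from_quat(s["tool_rot"]).as_matrix()
    y0=np.degrees(np.arctan2(M[1,1],M[0,1])); t=(yaw-y0+180)%360-180
    a=np.radians(yaw); T=np.array([[-np.sin(a),np.cos(a),0],[np.cos(a),np.sin(a),0],[0,0,-1]]).T
    print("tcp",s["tcp_pos"].round(4),"yaw",y0.round(2),"zaxis",M[:,2].round(3),"turn",(-t/360).round(4),"shift",((np.array(p)-s["tcp_pos"])@T/.5).round(4),"t",s["t"],"F",s["force"].round(1),"gap",s["finger_gap"])
E
python3 -c "
from h import *
to([.5482,.0637,.196],3)
P=cloud('top',np.load('pics/top0.npy')); 
print([onz('top',u,v,.142).round(4) for u,v in[(300,224.5),(349.5,220.5)]],proj('side',[[.5482,.0637,.142],[.4871,-.0697,.14]]))"
```

```text
t: 0.85
tcp_pos: [0.268, 0.5641, 0.2499]
tool_rot: [0.69, 0.723, -0.001, 0.0]
force: [-0.0, -0.6, 0.1]
finger_gap: 0.998
gripper_force: 0.0
t: 1.68
tcp_pos: [0.4555, 0.229, 0.2507]
tool_rot: [0.688, 0.725, -0.0, -0.0]
force: [1.8, 0.7, 0.1]
finger_gap: 0.995
gripper_force: 0.0
tcp [0.4555 0.229  0.2507] yaw 3.01 zaxis [-0.001 -0.    -1.   ] turn 0.0 shift [-0.3399  0.1679  0.1094] t 1.6833 F [1.8 0.7 0.1] gap 0.9948836240580619
[array([0.5431, 0.1167, 0.142 ]), array([0.549 , 0.0072, 0.142 ])] [[331.29673564 203.1318003 ]
 [371.47615457 172.49028983]]
```

```bash
python3 -m crank '[{"dp":[-0.068,0.0334,0],"delta_rot":[0,0,0],"fingers":1},{"dp":[-0.068,0.0334,0],"delta_rot":[0,0,0],"fingers":1},{"dp":[-0.068,0.0334,0],"delta_rot":[0,0,0],"fingers":1},{"dp":[-0.068,0.0334,0],"delta_rot":[0,0,0],"fingers":1},{"dp":[-0.067,0.033,0],"delta_rot":[0,0,0],"fingers":1},{"dp":[0,0,0],"delta_rot":[0,0,0],"fingers":1},{"dp":[0,0,0.036],"delta_rot":[0,0,0],"fingers":1},{"dp":[0,0,0.036],"delta_rot":[0,0,0],"fingers":1},{"dp":[0,0,0.036],"delta_rot":[0,0,0],"fingers":1},{"dp":[0,0,0],"delta_rot":[0,0,0],"fingers":1}]'
python3 - <<'E'
from h import *
to([.547,.063,.196],3)
p=[cv2.resize(manip.snapshot(n)[0][y:y+170,x:x+200,::-1],None,fx=2,fy=2) for n,x,y in(("top",240,140),("side",240,110))]
cv2.imwrite("pics/a.png",np.hstack(p))
E
```

```text
t: 2.52
tcp_pos: [0.5448, 0.0662, 0.1937]
tool_rot: [0.688, 0.725, -0.002, -0.003]
force: [-0.7, 0.9, -0.5]
finger_gap: 1.001
gripper_force: 0.0
tcp [0.5448 0.0662 0.1937] yaw 2.99 zaxis [-0.008  0.001 -1.   ] turn -0.0 shift [-0.0065  0.004  -0.0046] t 2.5167 F [-0.7  0.9 -0.5] gap 1.0008290545738503
```

View pics/a.png

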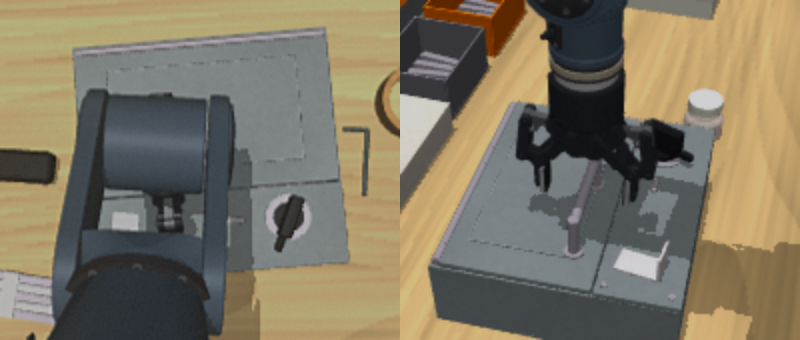

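The right half shows the fingers straddling the bar: fingertips at about (544,180) and (632,190), bar at about (588,185). I'll close, then tug gently.

```bash
python3 -m crank '[{"dp":[-0.005,0.004,-0.004],"delta_rot":[0,0,0],"fingers":-1},{"dp":[0,0,0],"delta_rot":[0,0,0],"fingers":-1},{"dp":[0,0,0],"delta_rot":[0,0,0],"fingers":-1},{"dp":[0,0,0],"delta_rot":[0,0,0],"fingers":-1},{"dp":[0,0,0],"delta_rot":[0,0,0],"fingers":-1},{"dp":[0,0,0],"delta_rot":[0,0,0],"fingers":-1},{"dp":[0,0,0],"delta_rot":[0,0,0],"fingers":-1},{"dp":[0,0,0],"delta_rot":[0,0,0],"fingers":-1},{"dp":[0,0,0],"delta_rot":[0,0,0],"fingers":-1},{"dp":[0,0,0],"delta_rot":[0,0,0],"fingers":-1}]' 50
python3 -c "
from h import *
to([.547,.063,.196],3)"
```

```text
t: 3.45
tcp_pos: [0.5471, 0.0635, 0.1992]
tool_rot: [0.688, 0.726, -0.002, -0.002]
force: [-4.6, -0.5, 5.6]
finger_gap: 0.12
gripper_force: 48.7
tcp [0.5471 0.0635 0.1992] yaw 3.05 zaxis [-0.006 -0.    -1.   ] turn 0.0001 shift [-0.001  -0.0002  0.0064] t 3.45 F [-4.6 -0.5  5.6] gap 0.11963460352458775
```

```bash
for i in 1 2; do python3 -m crank '[{"dp":[0,0,-0.004],"delta_rot":[0,0,0],"fingers":-1},{"dp":[0,0,-0.004],"delta_rot":[0,0,0],"fingers":-1},{"dp":[0,0,0],"delta_rot":[0,0,0],"fingers":-1}]' | grep -E "tcp|^force|gap"; done
```

```text
tcp_pos: [0.5479, 0.0636, 0.202]
force: [-1.9, -1.5, -4.5]
finger_gap: 0.119
tcp_pos: [0.5482, 0.0635, 0.2032]
force: [2.7, -1.4, -27.4]
finger_gap: 0.113
```

It rose about 4 mm, then stopped with the downward force on the tool jumping from 4.5 to 27 N, so it is caught. I'll let it down, release and go up.

```bash
python3 -m crank '[{"dp":[0,0,0.008],"delta_rot":[0,0,0],"fingers":-1},{"dp":[0,0,0.006],"delta_rot":[0,0,0],"fingers":-1},{"dp":[0,0,0],"delta_rot":[0,0,0],"fingers":-1},{"dp":[0,0,0],"delta_rot":[0,0,0],"fingers":1},{"dp":[0,0,0],"delta_rot":[0,0,0],"fingers":1},{"dp":[0,0,0],"delta_rot":[0,0,0],"fingers":1},{"dp":[0,0,0],"delta_rot":[0,0,0],"fingers":1},{"dp":[0,0,0],"delta_rot":[0,0,0],"fingers":1},{"dp":[0,0,0],"delta_rot":[0,0,0],"fingers":1},{"dp":[0,0,0],"delta_rot":[0,0,0],"fingers":1}]'
python3 -m crank '[{"dp":[0,0,-0.03],"delta_rot":[0,0,0],"fingers":1},{"dp":[0,0,-0.03],"delta_rot":[0,0,0],"fingers":1},{"dp":[0,0,-0.03],"delta_rot":[0,0,0],"fingers":1},{"dp":[0,0,-0.02],"delta_rot":[0,0,0],"fingers":1},{"dp":[0,0,0],"delta_rot":[0,0,0],"fingers":1}]'
python3 -c "
from h import *
to([.4873,-.0695,.182],68.7);to([.4873,-.0695,.182],3)"
```

```text
t: 4.78
tcp_pos: [0.5496, 0.0635, 0.2002]
tool_rot: [0.688, 0.725, 0.0, 0.0]
force: [0.2, -0.5, -0.7]
finger_gap: 0.994
gripper_force: 0.0
t: 5.2
tcp_pos: [0.5506, 0.0635, 0.2571]
tool_rot: [0.688, 0.725, 0.002, 0.002]
force: [-0.4, 0.7, 0.6]
finger_gap: 0.998
gripper_force: 0.0
tcp [0.5506 0.0635 0.2571] yaw 3.02 zaxis [ 0.005 -0.    -1.   ] turn -0.1825 shift [ 0.0213 -0.2938  0.1501] t 5.2 F [-0.4  0.7  0.6] gap 0.9980159654716256
tcp [0.5506 0.0635 0.2571] yaw 3.02 zaxis [ 0.005 -0.    -1.   ] turn 0.0 shift [-0.259  -0.1403  0.1501] t 5.2 F [-0.4  0.7  0.6] gap 0.9980159654716256
```

```bash
python3 -m crank '[{"dp":[-0.052,-0.028,0],"delta_rot":[0,0,0],"fingers":1},{"dp":[-0.052,-0.028,0],"delta_rot":[0,0,0],"fingers":1},{"dp":[-0.052,-0.028,0],"delta_rot":[0,0,0],"fingers":1},{"dp":[-0.052,-0.028,0],"delta_rot":[0,0,0],"fingers":1},{"dp":[-0.051,-0.028,0],"delta_rot":[0,0,0],"fingers":1}]' >/dev/null
python3 -m crank '[{"dp":[0,0,0],"delta_rot":[0,0,-0.01825],"fingers":1},{"dp":[0,0,0],"delta_rot":[0,0,-0.01825],"fingers":1},{"dp":[0,0,0],"delta_rot":[0,0,-0.01825],"fingers":1},{"dp":[0,0,0],"delta_rot":[0,0,-0.01825],"fingers":1},{"dp":[0,0,0],"delta_rot":[0,0,-0.01825],"fingers":1},{"dp":[0,0,0],"delta_rot":[0,0,-0.01825],"fingers":1},{"dp":[0,0,0],"delta_rot":[0,0,-0.01825],"fingers":1},{"dp":[0,0,0],"delta_rot":[0,0,-0.01825],"fingers":1},{"dp":[0,0,0],"delta_rot":[0,0,-0.01825],"fingers":1},{"dp":[0,0,0],"delta_rot":[0,0,-0.01825],"fingers":1},{"dp":[0,0,0],"delta_rot":[0,0,0],"fingers":1}]'
python3 -c "
from h import *
to([.4873,-.0695,.183],68.7)"
```

```text
t: 6.53
tcp_pos: [0.4859, -0.0694, 0.2542]
tool_rot: [0.184, 0.983, 0.0, -0.001]
force: [-0.2, -0.3, -0.1]
finger_gap: 0.999
gripper_force: 0.0
tcp [ 0.4859 -0.0694  0.2542] yaw 68.82 zaxis [-0.001  0.    -1.   ] turn 0.0003 shift [-0.0028  0.0008  0.1424] t 6.5333 F [-0.2 -0.3 -0.1] gap 0.9985988035140502
```

```bash
python3 -m crank '[{"dp":[-0.003,0.001,0.036],"delta_rot":[0,0,0],"fingers":1},{"dp":[0,0,0.036],"delta_rot":[0,0,0],"fingers":1},{"dp":[0,0,0.036],"delta_rot":[0,0,0],"fingers":1},{"dp":[0,0,0.034],"delta_rot":[0,0,0],"fingers":1},{"dp":[0,0,0],"delta_rot":[0,0,0],"fingers":1}]'
python3 - <<'E'
from h import *
to([.4873,-.0695,.183],68.7)
p=[cv2.resize(manip.snapshot(n)[0][y:y+150,x:x+180,::-1],None,fx=2.2,fy=2.2) for n,x,y in(("top",270,150),("side",270,90))]
cv2.imwrite("pics/b.png",np.hstack(p))
E
```

```text
t: 6.95
tcp_pos: [0.486, -0.069, 0.181]
tool_rot: [0.186, 0.983, 0.001, -0.003]
force: [0.6, 0.4, -0.7]
finger_gap: 0.996
gripper_force: 0.0
tcp [ 0.486 -0.069  0.181] yaw 68.54 zaxis [-0.006  0.002 -1.   ] turn -0.0004 shift [-0.0028 -0.0001 -0.004 ] t 6.95 F [ 0.6  0.4 -0.7] gap 0.9963764483692973
```

View pics/b.png

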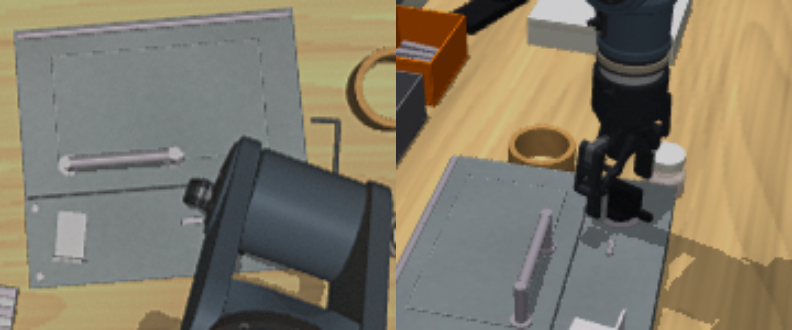

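The side half shows the fingers straddling the knob at about (615,205). The handle, mark and bracket look undisturbed. Closing, then turning 65.7° clockwise.

```bash
python3 -m crank '[{"dp":[-0.003,0,-0.006],"delta_rot":[0,0,0],"fingers":-1},{"dp":[0,0,0],"delta_rot":[0,0,0],"fingers":-1},{"dp":[0,0,0],"delta_rot":[0,0,0],"fingers":-1},{"dp":[0,0,0],"delta_rot":[0,0,0],"fingers":-1},{"dp":[0,0,0],"delta_rot":[0,0,0],"fingers":-1},{"dp":[0,0,0],"delta_rot":[0,0,0],"fingers":-1},{"dp":[0,0,0],"delta_rot":[0,0,0],"fingers":-1},{"dp":[0,0,0],"delta_rot":[0,0,0],"fingers":-1},{"dp":[0,0,0],"delta_rot":[0,0,0],"fingers":-1}]' 40
python3 -c "
from h import *
to([.4873,-.0695,.183],3)"
```

```text
t: 7.8
tcp_pos: [0.4893, -0.0702, 0.1874]
tool_rot: [0.185, 0.983, -0.0, 0.0]
force: [-1.3, 0.1, 6.1]
finger_gap: 0.163
gripper_force: 42.3
tcp [ 0.4893 -0.0702  0.1874] yaw 68.71 zaxis [ 0. -0. -1.] turn 0.1825 shift [ 0.0016 -0.0039  0.0088] t 7.8 F [-1.3  0.1  6.1] gap 0.16332129346197347
```

```bash
python3 -m crank '[{"dp":[0,0,0],"delta_rot":[0,0,0.01825],"fingers":-1},{"dp":[0,0,0],"delta_rot":[0,0,0.01825],"fingers":-1},{"dp":[0,0,0],"delta_rot":[0,0,0.01825],"fingers":-1},{"dp":[0,0,0],"delta_rot":[0,0,0.01825],"fingers":-1},{"dp":[0,0,0],"delta_rot":[0,0,0.01825],"fingers":-1},{"dp":[0,0,0],"delta_rot":[0,0,0.01825],"fingers":-1},{"dp":[0,0,0],"delta_rot":[0,0,0.01825],"fingers":-1},{"dp":[0,0,0],"delta_rot":[0,0,0.01825],"fingers":-1},{"dp":[0,0,0],"delta_rot":[0,0,0.01825],"fingers":-1},{"dp":[0,0,0],"delta_rot":[0,0,0.01825],"fingers":-1},{"dp":[0,0,0],"delta_rot":[0,0,0],"fingers":-1},{"dp":[0,0,0],"delta_rot":[0,0,0],"fingers":-1}]'
python3 -m crank '[{"dp":[0,0,0],"delta_rot":[0,0,0],"fingers":1},{"dp":[0,0,0],"delta_rot":[0,0,0],"fingers":1},{"dp":[0,0,0],"delta_rot":[0,0,0],"fingers":1},{"dp":[0,0,0],"delta_rot":[0,0,0],"fingers":1},{"dp":[0,0,0],"delta_rot":[0,0,0],"fingers":1},{"dp":[0,0,0],"delta_rot":[0,0,0],"fingers":1},{"dp":[0,0,-0.035],"delta_rot":[0,0,0],"fingers":1},{"dp":[0,0,-0.035],"delta_rot":[0,0,0],"fingers":1},{"dp":[0,0,-0.035],"delta_rot":[0,0,0],"fingers":1},{"dp":[0,0,-0.035],"delta_rot":[0,0,0],"fingers":1},{"dp":[0,0,0],"delta_rot":[0,0,0],"fingers":1}]'
python3 - <<'E'
from h import *
to([.5482,.0635,.250],3)
q,d=manip.snapshot("side");np.save("pics/sc.npy",d)
p=[cv2.resize(x[y:y+w*3//4,u:u+w,::-1],(400,300)) for x,u,y,w in((manip.snapshot("top")[0],270,150,180),(q,330,150,80))]
cv2.imwrite("pics/c.png",np.hstack(p))
E
```

```text
t: 8.8
tcp_pos: [0.4865, -0.0722, 0.1874]
tool_rot: [0.687, 0.727, -0.004, -0.001]
force: [-9.2, -12.5, 10.8]
finger_gap: 0.167
gripper_force: 43.0
t: 9.72
tcp_pos: [0.4909, -0.0704, 0.2597]
tool_rot: [0.688, 0.726, 0.001, 0.003]
force: [1.0, -0.1, 0.8]
finger_gap: 1.003
gripper_force: 0.0
tcp [ 0.4909 -0.0704  0.2597] yaw 3.04 zaxis [ 0.006 -0.002 -1.   ] turn 0.0001 shift [0.2615 0.1285 0.0194] t 9.7167 F [ 1.  -0.1  0.8] gap 1.003006775939603
```

View pics/c.png

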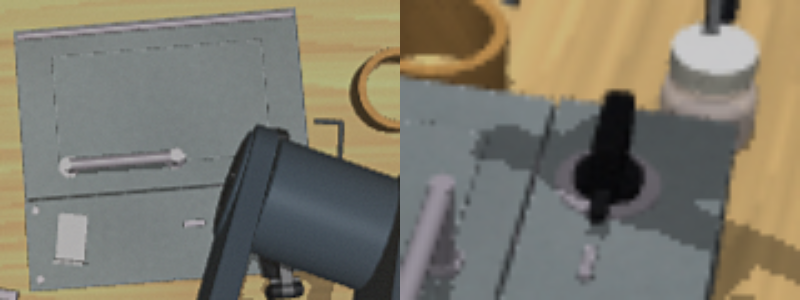

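In the side half the nose at about (600,212) points toward the mark at (588,262). I'll move over the handle, which uncovers the knob for the top camera, and measure it exactly.

```bash
python3 -m crank '[{"dp":[0.052,0.0256,0],"delta_rot":[0,0,0],"fingers":1},{"dp":[0.052,0.0256,0],"delta_rot":[0,0,0],"fingers":1},{"dp":[0.052,0.0256,0],"delta_rot":[0,0,0],"fingers":1},{"dp":[0.052,0.0256,0],"delta_rot":[0,0,0],"fingers":1},{"dp":[0.052,0.0256,0],"delta_rot":[0,0,0],"fingers":1},{"dp":[0,0,0],"delta_rot":[0,0,0],"fingers":1}]'
python3 - <<'E'
from h import *
to([.5482,.0635,.199],3)
p,d=manip.snapshot("top");P=cloud("top",d);cv2.imwrite("pics/d.png",cv2.resize(p[210:285,330:430,::-1],None,fx=6,fy=6,interpolation=cv2.INTER_CUBIC))
Q=P[225:280,362:412].reshape(-1,3);k=Q[(Q[:,2]>.13)&(Q[:,2]<.16)]
print(len(k),cv2.minAreaRect((k[:,:2]*1000).astype(np.float32)))
a=np.radians(93); c=np.array([.4873,-.0695,0])
for t in(-.15,0,.15): print(t,proj("top",c+[.041*np.cos(a+t),.041*np.sin(a+t),.111]))
E
```

```text
t: 10.32
tcp_pos: [0.5473, 0.067, 0.2554]
tool_rot: [0.687, 0.727, 0.001, -0.001]
force: [0.1, 0.4, 1.0]
finger_gap: 0.997
gripper_force: 0.0
tcp [0.5473 0.067  0.2554] yaw 3.23 zaxis [-0.     0.002 -1.   ] turn 0.0006 shift [-0.0072  0.0014  0.1128] t 10.3167 F [0.1 0.4 1. ] gap 0.9969512015686389
150 ((487.3629455566406, -69.25819396972656), (14.8612642288208, 47.54964828491211), 3.3135085105895996)
-0.15 [[365.83207479 246.44041965]]
0 [[365.86472391 249.17354939]]
0.15 [[366.30519077 251.87842075]]
```

View pics/d.png

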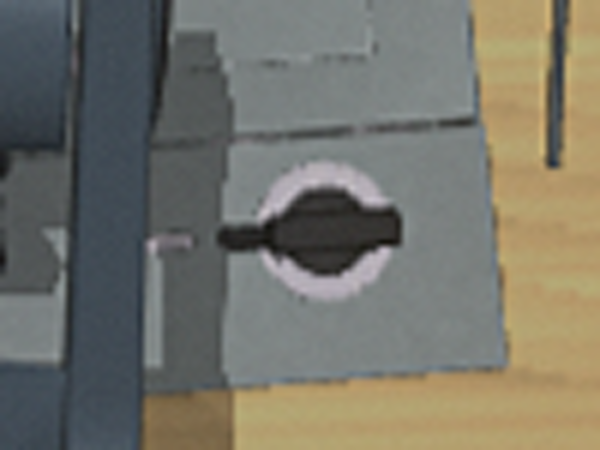

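The nose at (222,237) points straight at the mark at (170,242), and the bar measures 93.3° against 93.0° wanted. Taking the handle again.

```bash
python3 -m crank '[{"dp":[-0.007,0.002,0.03],"delta_rot":[0,0,0.0006],"fingers":1},{"dp":[0,0,0.03],"delta_rot":[0,0,0],"fingers":1},{"dp":[0,0,0.03],"delta_rot":[0,0,0],"fingers":1},{"dp":[0,0,0.022],"delta_rot":[0,0,0],"fingers":1},{"dp":[0,0,0],"delta_rot":[0,0,0],"fingers":1}]'
python3 -m crank '[{"dp":[0,0,0],"delta_rot":[0,0,0],"fingers":-1},{"dp":[0,0,0],"delta_rot":[0,0,0],"fingers":-1},{"dp":[0,0,0],"delta_rot":[0,0,0],"fingers":-1},{"dp":[0,0,0],"delta_rot":[0,0,0],"fingers":-1},{"dp":[0,0,0],"delta_rot":[0,0,0],"fingers":-1},{"dp":[0,0,0],"delta_rot":[0,0,0],"fingers":-1},{"dp":[0,0,0],"delta_rot":[0,0,0],"fingers":-1},{"dp":[0,0,0],"delta_rot":[0,0,0],"fingers":-1},{"dp":[0,0,0],"delta_rot":[0,0,0],"fingers":-1}]' 50
python3 - <<'E'
from h import *
to([.5482,.0635,.199],3)
r=.15;a0=np.arctan2(48,142)
for d in range(0,50,5):
    a=a0+np.radians(d); print(d,((r*np.cos(a0)-r*np.cos(a))/.5).round(4),(-(r*np.sin(a)-.048)/.5).round(4))
E
```

```text
t: 10.78
tcp_pos: [0.5453, 0.059, 0.1978]
tool_rot: [0.69, 0.724, -0.002, -0.003]
force: [-0.3, 0.5, 0.3]
finger_gap: 1.002
gripper_force: 0.0
t: 11.53
tcp_pos: [0.547, 0.0597, 0.2016]
tool_rot: [0.689, 0.724, -0.0, -0.0]
force: [-1.8, -0.5, 6.7]
finger_gap: 0.117
gripper_force: 48.9
tcp [0.547  0.0597 0.2016] yaw 2.83 zaxis [-0.001 -0.    -1.   ] turn -0.0005 shift [0.0075 0.0029 0.0051] t 11.5333 F [-1.8 -0.5  6.7] gap 0.11658021557387434
0 0.0 -0.0001
5 0.0095 -0.0245
10 0.021 -0.048
15 0.0345 -0.0704
20 0.05 -0.0915
25 0.0672 -0.1112
30 0.0861 -0.1293
35 0.1065 -0.1457
40 0.1282 -0.1603
45 0.1512 -0.1729
```

```bash
python3 -m crank '[{"dp":[0,0.004,-0.0123],"delta_rot":[0,0,0],"fingers":-1},{"dp":[0,0.0055,-0.0122],"delta_rot":[0,0,0],"fingers":-1},{"dp":[0,0.0055,-0.012],"delta_rot":[0,0,0],"fingers":-1},{"dp":[0,0.006,-0.0115],"delta_rot":[0,0,0],"fingers":-1},{"dp":[0,0,0],"delta_rot":[0,0,0],"fingers":-1}]'
python3 -c "
from h import *
to([.5482,.0635,.199],3)"
```

```text
t: 11.95
tcp_pos: [0.5572, 0.0602, 0.2255]
tool_rot: [0.69, 0.724, -0.001, -0.001]
force: [-4.9, -2.5, -4.1]
finger_gap: 0.116
gripper_force: 48.8
tcp [0.5572 0.0602 0.2255] yaw 2.82 zaxis [-0.003 -0.    -1.   ] turn -0.0005 shift [ 0.0076 -0.0175  0.053 ] t 11.95 F [-4.9 -2.5 -4.1] gap 0.1155004325977331
```

The lid is free: it has risen 24 mm at only about 4 N. Continuing along the arc to 45°.

```bash
python3 -m crank '[{"dp":[0,0.0067,-0.0112],"delta_rot":[0,0,0],"fingers":-1},{"dp":[0,0.0068,-0.0112],"delta_rot":[0,0,0],"fingers":-1},{"dp":[0,0.0077,-0.0106],"delta_rot":[0,0,0],"fingers":-1},{"dp":[0,0.0078,-0.0105],"delta_rot":[0,0,0],"fingers":-1},{"dp":[0,0.0086,-0.01],"delta_rot":[0,0,0],"fingers":-1},{"dp":[0,0.0086,-0.0097],"delta_rot":[0,0,0],"fingers":-1},{"dp":[0,0.0094,-0.0092],"delta_rot":[0,0,0],"fingers":-1},{"dp":[0,0.0095,-0.0089],"delta_rot":[0,0,0],"fingers":-1},{"dp":[0,0,0],"delta_rot":[0,0,0],"fingers":-1}]'
python3 -m crank '[{"dp":[0,0.0101,-0.0083],"delta_rot":[0,0,0],"fingers":-1},{"dp":[0,0.0103,-0.0081],"delta_rot":[0,0,0],"fingers":-1},{"dp":[0,0.0108,-0.0074],"delta_rot":[0,0,0],"fingers":-1},{"dp":[0,0.0109,-0.0072],"delta_rot":[0,0,0],"fingers":-1},{"dp":[0,0.0114,-0.0065],"delta_rot":[0,0,0],"fingers":-1},{"dp":[0,0.0116,-0.0061],"delta_rot":[0,0,0],"fingers":-1},{"dp":[0,0,0],"delta_rot":[0,0,0],"fingers":-1},{"dp":[0,0,0],"delta_rot":[0,0,0],"fingers":-1}]'
python3 - <<'E'
from h import *
to([.5482,.0635,.199],3)
p,d=manip.snapshot("side");cv2.imwrite("pics/e.png",cv2.resize(p[50:350,200:520,::-1],None,fx=1.8,fy=1.8))
P=cloud("side",d);C=np.array([.5705,.0199,0]);L=(P-C)@R.from_euler("z",3,degrees=True).as_matrix()
m=(L[...,1]>.08)&(L[...,1]<.145)&(L[...,0]<.115)&(L[...,0]>-.05)&(L[...,2]>.115)&(L[...,2]<.26)&(d>0)
q=L[m];a=np.degrees(np.arctan2(q[:,2]-.098,.122-q[:,0]));print(len(q),np.percentile(a,[10,25,50,75,90]))
E
```

```text
t: 12.7
tcp_pos: [0.5884, 0.0618, 0.2671]
tool_rot: [0.689, 0.724, -0.002, -0.002]
force: [-9.5, -1.6, 6.9]
finger_gap: 0.116
gripper_force: 49.0
t: 13.37
tcp_pos: [0.621, 0.0636, 0.2911]
tool_rot: [0.689, 0.724, -0.002, -0.001]
force: [-12.2, -1.1, 13.8]
finger_gap: 0.115
gripper_force: 49.3
tcp [0.621  0.0636 0.2911] yaw 2.83 zaxis [-0.004 -0.    -1.   ] turn -0.0005 shift [ 0.0075 -0.1455  0.1843] t 13.3667 F [-12.2  -1.1  13.8] gap 0.11481296888121931
955 [43.15318191 43.73207883 44.16483773 45.05570668 56.07619213]
```

View pics/e.png

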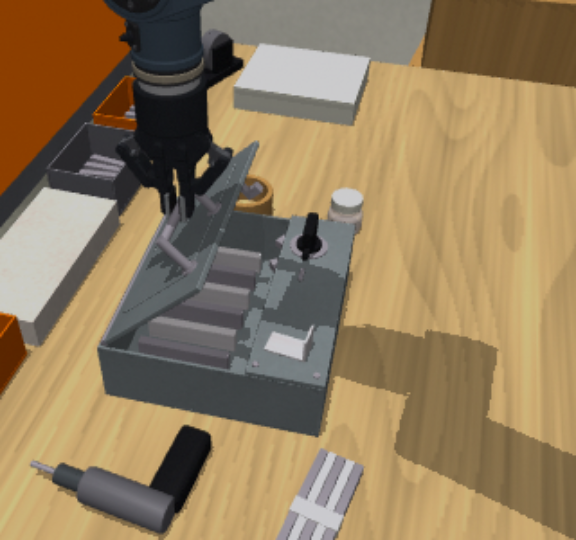

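The lid stands at about 44°, held in the gripper at around (180,205), with the bystanders where they were. I'll hold briefly, confirm it is steady, and hand in.

```bash
python3 -m crank '[{"dp":[0,0.002,-0.001],"delta_rot":[0,0,0],"fingers":-1},{"dp":[0,0,0],"delta_rot":[0,0,0],"fingers":-1},{"dp":[0,0,0],"delta_rot":[0,0,0],"fingers":-1},{"dp":[0,0,0],"delta_rot":[0,0,0],"fingers":-1},{"dp":[0,0,0],"delta_rot":[0,0,0],"fingers":-1},{"dp":[0,0,0],"delta_rot":[0,0,0],"fingers":-1}]' && python3 -c "
from station import manip
print(manip.sense()['qd'].round(3)); print(manip.sign_off())"
```

```text
t: 13.92
tcp_pos: [0.6215, 0.0636, 0.2913]
tool_rot: [0.689, 0.724, -0.002, -0.002]
force: [-12.5, -2.1, 14.2]
finger_gap: 0.117
gripper_force: 49.2
[ 0.002  0.001  0.    -0.002 -0.001 -0.001]
the job is handed in; nothing more can be done
None
```

The tug showed the lid was caught, so I let it down, turned the knob to the mark (within about 0.01 rad), raised the lid to about 44°, and handed in at about 14 s with the gripper still holding it.

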